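# Pin the reaction arm with the pitch horn bolt and lock the torque fixture

### The arm

A 7-joint arm with a two-finger parallel gripper is mounted at the origin on the work surface. World frame = base frame: x ahead of the robot, y to its left, z up, the work surface at z = 0. Lengths are in m, angles in rad, forces in N, time in s.
With the tool pointing down it reaches from about 0.425 to 1.025 m from the base axis. Payload 9.4 kg.
Tool frame: the origin (TCP) lies between the finger pads; the fingertips stand 11 mm ahead of it and the grasp point (between the pads) lies 8 mm behind it; z points along the fingers, y is the line along which they close (so a half turn about z gives the same grasp; the last joint's range is limited). The gripper opens to 93 mm and grips with 3 to 60 N. Pads are 15 mm wide; open, the fingers measure 128 mm over their backs; the gripper's body (75 mm by 188 mm) begins 65 mm behind the grasp point.
Start: joints at [-1.32, 0.599, -0.003, 1.599, 0.002, 0.943, -0.08], TCP at [0.233, 0.686, 0.197] pointing down, gripper open.
Joint ranges: [-2.57, 2.57], [-0.35, 1.97], [-1.29, 1.29], [0.11, 2.56], [-1.05, 4.19], [0.11, 1.86], [-2.63, 2.63]. Speed limits (rad/s): [2.22, 2.22, 3.01, 3.01, 3.14, 3.14, 3.14].

### API

Orientations are given as a unit quaternion [x, y, z, w].
In Python, from plant import telemetry, cams, close_job gives the robot as it stands. The module is installed in compiled form; this text tells all that it offers.
- The arm moves only by the tool move_arm, never from a script. Its argument "motion" is a list that holds one entry, the list of rows, each a list of 7 numbers: the turn, a rotation vector about the tool's x, y, z in rad, then the shift along the tool's x, y, z in mm, then the opening, from 0 (shut) to 1 (fully open). In form: [[[ax, ay, az, x, y, z, hand], ...]]. A call has 1 to 12 rows; each row is the pose to reach, as a shift and turn from the pose commanded when the call began, along the tool's axes at that moment; what a row does not reach only later rows make up. A row lasts 1/12 s, in which the tool goes at most 41.7 mm and 7.16 degrees, less where a joint would pass 70% of its speed; a pose out of reach is approached as far as the arm can. A call with a gripper value outside its range is refused whole. The fingers move at their own pace and stop on an object; "grip_force" is the grip in N (left out, the last holds). Time passes only in rows, so rows that repeat a pose let the fingers close. It gives the time, the measured TCP pose, the force, the opening and the grip force at its end, in the units of the state.
- telemetry.get_obs(): the state, without advancing time (a new reading comes with each control period).
- cams.snapshot(name): name is "scene" or "top" or "wrist"; returns the picture (480x640x3 uint8, red, green, blue); there is no depth.
- cams.camera_model(name): a dict with "mtx" (3x3 intrinsics, pixels), "R" (3x3) and "t" (3): a world point X has camera coordinates R X + t; the wrist camera has in their place "T_tool_cam" (4x4, takes a point from camera to tool coordinates, whose origin is the TCP and whose axes are the flange's). Camera axes: x right, y down, z forward; pixel columns grow to the right and rows downward; lengths in m; the calibration is good to about 2 mm. The wrist camera is an equidistant fisheye: a pixel r from the principal point sees the ray r / f radians off the axis. A picture is of the moment at which its call begins: read the wrist's pose just before it. camera_model takes no time and is no camera call.
- close_job(): hands the job in; it is judged then, once.
The state is a dict: "time": time; "q": joint angles; "dq": joint speeds; "tau": joint torques, N m; "position": TCP position; "ee_rot": TCP orientation; "contact_force": force on the tool from outside, world axes, zero at the start; "ft_torque": the same for the moment, N m; "gripper_width": opening from 0.0 (shut) to 1.0 (fully open); "finger_force": force on a finger pad.
Only numpy, scipy, OpenCV 4.12 (cv2) and the standard library are available. Lean on these libraries where they do the work, as an engineer would, in place of code of your own. Each camera call takes 0.05 s, during which the arm holds its last target. There are 200 camera calls.

### The job

On the torque fixture, push the leaning reaction arm upright until its hole lines up with the bore, then push the waiting pitch horn bolt through arm and far lug until its head is fully home against the boss. Only then turn both clamp knobs clockwise to their end stops. Leave the bolt caddy and the loose socket where they are, and let go of everything at the end.

Things in the scene. Friction and masses are not known exactly. Their poses are not given: they have to be found in the camera images.
- bore_mouth (a point): Mouth of the horizontal 13 mm bore in the boss of the fixed aluminium torque fixture, on the boss's near face, 80 mm above the table. Its axes are the fixture's: x along the bore in the direction in which the bolt is driven (roughly away from the robot), y to the left, z up. Boss: 38 mm long along x, 36 mm wide in y, top 98 mm above the table.
- fixture: The fixed torque fixture: base plate 130 mm (x) by 250 mm (y), 16 mm high; origin under its centre, on the table; same axes as the bore mouth, which lies at x = -50 mm. Along x: boss -50 to -12 mm, reaction arm -8 to 8 mm, far lug 12 to 24 mm (same width and height as the boss, 14 mm hole in line with the bore).
- reaction_arm (a joint): Lean of the reaction arm, rad: 0 is upright, its hole in line with the bore; positive leans to the fixture's +y; range -0.6 to 0.6, no stop at 0; starts at 0.25 to 0.5. A friction hinge holds it where it is left; about 2 N at its top moves it. Hinge axis: parallel to the bore, above the fixture's centre, 30 mm over the table. The bolt's tapered tip pulls in the last 2 mm of misalignment.
- link_eye (a point): Centre of the 14 mm hole in the reaction arm, on the arm's near face; the hole is 50 mm from the hinge axis. The arm is a dark steel flat bar, 16 mm thick and 30 mm wide, ending 70 mm from the hinge axis.
- link_top (a point): Top end of the round steel stub (diameter 18 mm) on top of the reaction arm, on its centre line, 125 mm from the hinge axis; the stub covers the last 55 mm and stands clear above the boss and lug, so it can be pushed sideways there.
- bolt_shoulder (a point): Point on the axis of the loose steel pitch horn bolt, under its hexagonal head; own x axis points along the shank to the tip. Shank 12 mm in diameter, 84 mm long, the last 7 mm tapering to 6 mm. It waits horizontally in the bore with its tip 26 to 34 mm inside the boss and its head end sagging 2 or 3 mm; it slides easily. It is home when this point is at the bore mouth.
- bolt_head (a point): Centre of the end face of the bolt's head, 10 mm behind the shoulder; the head is 22 mm across flats. Push here, along the fixture's x.
- knob_l (a joint): Turn of the left clamp knob (fixture's +y side), rad: grows clockwise seen from above, 0 to its end stop at 1.3; starts between 0 and 0.35; light friction.
- knob_r (a joint): Turn of the right clamp knob (fixture's -y side), as for the left.
- knob_l_grip (a point): On the axis of the left clamp knob, 53 mm above the table, 88 mm beside the fixture's centre. Black knob with an upright bar grip on top, 42 mm long, 14 mm thick, from 30 to 60 mm above the table; the bar lies along the fixture's x when the knob reads 0 and turns with it; this point's x axis points along the bar. Pinch it across its thickness.
- knob_r_grip (a point): The same for the right knob, 88 mm to the other side of the bore axis.
- caddy_c (a point): Centre, half-way up, of the open yellow polymer bolt caddy, 110 by 150 mm, 40 mm high. Bystander. To the left of it, its centre some 0.65 to 0.76 m from the robot's axis at about 50 to 60 degrees left, a fixed aluminium stand holds three upright torque wrenches 325 mm tall: keep out of there.
- socket_c (a point): Centre, half-way up, of a loose upright steel socket, 32 mm in diameter, 75 mm high. Bystander.
Things that resemble listed ones, but are neither listed nor needed, are in the scene too. Leave any pink or yellow look-alike of the part that bears bolt_shoulder alone.

How it is judged:
By the outcome, as a careful person would: the job done as asked, in the order asked, and still so for the second after the job is handed in, with the robot touching nothing.
It also fails if it takes over 72 s, if anything falls off the work surface, if the arm or the gripper's body presses on something with over 40 N, if the wrist force passes 120 N, or if a joint passes its speed limit or range.

## Working session

There is one attempt and no reset: what is moved stays moved. The work goes in short steps, Python scripts to look and compute and a tool call to move; the robot and the scene stay as the last step left them, time stands still between calls to the robot, and variables do not carry over. Pictures are saved under pics/ and viewed, at most 10 in all, crops included, and the job is handed in when it is done.

Besides the shell and the picture viewer there is one more tool, called after "Call:" in YAML: its name, and indented under it one key for each argument. move_arm: Moves the arm, as the interface text tells. Its arguments: {"type":"object","properties":{"motion":{"type":"array","items":{"type":"array","items":{"type":"array","items":{"type":"number"}}}},"grip_force":{"type":"number"}},"required":["motion"]}

```bash
mkdir -p pics; python3 - <<'E'
from plant import telemetry,cams
import cv2,numpy as np
o=telemetry.get_obs(); print({k:np.round(v,3) for k,v in o.items()})
for n in("scene","top"):
    im=cams.snapshot(n); cv2.imwrite(f"pics/{n}0.png",im[:,:,::-1])
    m=cams.camera_model(n); print(n,m)
print(cams.camera_model("wrist"))
E
```

```text
{'time': np.float64(0.0), 'q': array([-1.32 ,  0.6  , -0.003,  1.6  ,  0.002,  0.943, -0.08 ]), 'dq': array([ 0.002,  0.001, -0.   , -0.   , -0.   , -0.002, -0.002]), 'tau': array([-1.0000e-03, -7.6505e+01,  1.4970e+00, -2.5234e+01, -5.2000e-02,
        1.7000e-02,  0.0000e+00]), 'position': array([0.233, 0.686, 0.196]), 'ee_rot': array([ 0.163,  0.987, -0.001, -0.   ]), 'contact_force': array([ 0.134, -0.495,  0.417]), 'ft_torque': array([ 0.048,  0.025, -0.009]), 'finger_force': np.float64(0.0), 'gripper_width': np.float64(0.997)}
scene {'mtx': array([[519.61786643,   0.        , 326.64765907],
       [  0.        , 519.61786643, 249.64278948],
       [  0.        ,   0.        ,   1.        ]]), 'R': array([[ 0.42703471,  0.9042205 , -0.00516213],
       [ 0.48366354, -0.23323506, -0.84360594],
       [-0.76400977,  0.35775229, -0.53693795]]), 't': array([-0.22593693, -0.15605749,  1.71116626])}
top {'mtx': array([[617.63714358,   0.        , 319.36884345],
       [  0.        , 617.63714358, 232.1853695 ],
       [  0.        ,   0.        ,   1.        ]]), 'R': array([[ 0.00192682, -0.99983096,  0.01828474],
       [-0.98463784, -0.00508941, -0.17453488],
       [ 0.17459844, -0.01766755, -0.98448121]]), 't': array([-0.01206382,  0.51084141,  1.18280322])}
{'mtx': array([[371.64829954,   0.        , 324.45088397],
       [  0.        , 371.64829954, 242.1623695 ],
       [  0.        ,   0.        ,   1.        ]]), 'T_tool_cam': array([[ 3.04751730e-04, -9.60185246e-01, -2.79363922e-01,
         7.82310456e-02],
       [ 9.99999879e-01,  1.84549028e-04,  4.56574487e-04,
         3.85824133e-04],
       [-3.86839745e-04, -2.79364027e-01,  9.60185186e-01,
        -1.89449582e-01],
       [ 0.00000000e+00,  0.00000000e+00,  0.00000000e+00,
         1.00000000e+00]])}
```

View pics/top0.png

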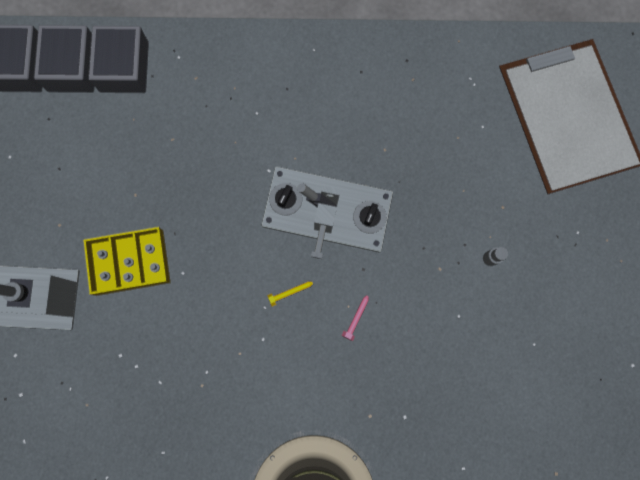

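View pics/scene0.png

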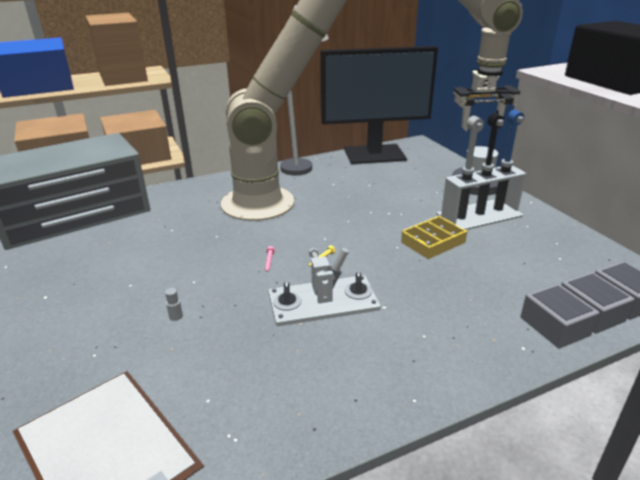

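Top view: the fixture is at about (328,208), with knobs at (285,197) and (371,214), the arm stub leaning left at (305,190), and the steel bolt head at (317,253). Bolt candidates are steel (317,253) in the bore, yellow (290,293) and pink (357,317). I choose the steel one, and check it in a close crop of both views.

```bash
python3 - <<'E'
import cv2,numpy as np
a=cv2.imread("pics/top0.png")[155:265,255:400]; b=cv2.imread("pics/scene0.png")[235:325,260:385]
a=cv2.resize(a,None,fx=5,fy=5,interpolation=cv2.INTER_CUBIC); b=cv2.resize(b,None,fx=6,fy=6,interpolation=cv2.INTER_CUBIC)
for im,s,x0,y0,n in((a,5,255,155,'ct'),(b,6,260,235,'cs')):
    for x in range((x0+9)//10*10,x0+im.shape[1]//s,10):
        cv2.line(im,((x-x0)*s,0),((x-x0)*s,6),(0,255,255),1); cv2.putText(im,str(x),((x-x0)*s,16),0,.35,(0,255,255))
    for y in range((y0+9)//10*10,y0+im.shape[0]//s,10):
        cv2.line(im,(0,(y-y0)*s),(6,(y-y0)*s),(0,255,255),1); cv2.putText(im,str(y),(8,(y-y0)*s+4),0,.35,(0,255,255))
    cv2.imwrite(f"pics/{n}.png",im)
E
```

```text
(no output)
```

View pics/ct.png

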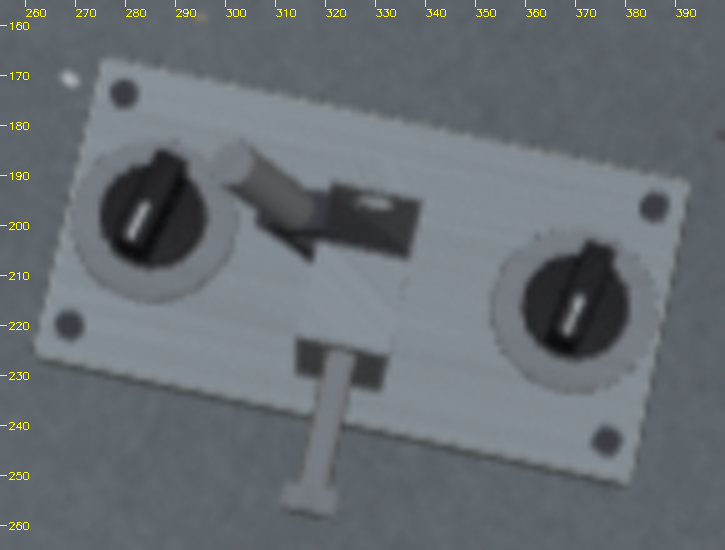

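View pics/cs.png

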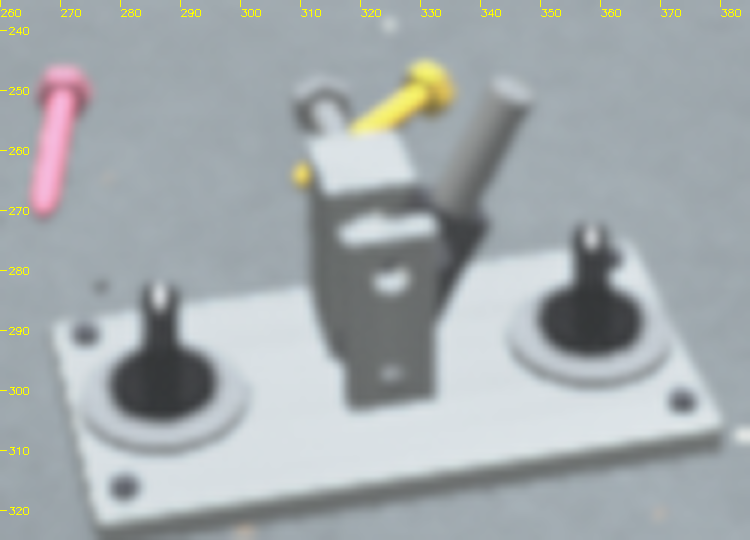

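The crops confirm it. The grey steel bolt sits in the bore, with its head at top (317,256) and scene (313,251). The stub leans to fixture +y, with its top end at top (302,188) and scene (345,250). The yellow and pink bolts lie apart on the table. Now I fit the poses.

```bash
cat > h.py <<'E'
from plant import telemetry,cams
import numpy as np,cv2
from scipy.optimize import least_squares
from scipy.spatial.transform import Rotation as Ro
def proj(n,X):
    m=cams.camera_model(n); c=np.atleast_2d(X)@m["R"].T+m["t"]; p=c@m["mtx"].T; return p[:,:2]/p[:,2:]
def wproj(X,pos,quat):
    m=cams.camera_model("wrist"); T=m["T_tool_cam"]
    t=(np.atleast_2d(X)-pos)@Ro.from_quat(quat).as_matrix(); c=(t-T[:3,3])@T[:3,:3]
    th=np.arctan2(np.hypot(c[:,0],c[:,1]),c[:,2]); ph=np.arctan2(c[:,1],c[:,0]); f=m["mtx"][0,0]
    return np.c_[f*th*np.cos(ph),f*th*np.sin(ph)]+m["mtx"][:2,2]
def W(P,x,y,yaw):
    return np.atleast_2d(P)@Ro.from_euler('z',yaw).as_matrix().T+[x,y,0]
E
python3 - <<'E'
from h import *
C=np.array([[65,125,16],[65,-125,16],[-65,-125,16],[-65,125,16]])/1e3
top=np.array([[275.6,167],[393,191.6],[381,251.8],[262.2,226.2]])
sc=np.array([[380.3,305.8],[276.2,322.2],[268.8,289.2],[365.3,275]])
def stub(l): return np.array([0,.125*np.sin(l),.03+.125*np.cos(l)])
def res(p):
    return np.r_[(proj("top",W(C,*p[:3]))-top).ravel(),(proj("scene",W(C,*p[:3]))-sc).ravel(),
     (proj("top",W(stub(p[3]),*p[:3]))-[302,188]).ravel(),(proj("scene",W(stub(p[3]),*p[:3]))-[345.3,250.3]).ravel(),
     (proj("top",W([p[4],0,.078],*p[:3]))-[316.6,256]).ravel()]
r=least_squares(res,[.6,0,0,.35,-.11]); p=r.x
print(p.round(4)); print(r.fun.round(1))
r2=least_squares(lambda p:res(p)[:8],p); print("top only",r2.x[:3].round(4))
for n,P in dict(stubtop=stub(p[3]),head=[p[4],0,.08],kl=[0,.088,.053],kr=[0,-.088,.053],bore=[-.05,0,.08]).items(): print(n,W(P,*p[:3]).round(4))
E
```

```text
[ 0.5669 -0.0282 -0.2094  0.4479 -0.1109]
[-0.2 -1.7  0.6 -1.2  0.5 -0.5 -0.9 -0.7  0.1 -1.6 -0.6 -1.8 -1.  -2.
 -0.8 -1.5 -0.5 -0.9 -0.2 -1.8  0.4  0.1]
top only [ 0.5647 -0.0282 -0.2077]
stubtop [[0.5781 0.0248 0.1427]]
head [[ 0.4584 -0.0052  0.08  ]]
kl [[0.5852 0.0579 0.053 ]]
kr [[ 0.5486 -0.1143  0.053 ]]
bore [[ 0.518  -0.0178  0.08  ]]
```

The fit agrees within about 2 px, and it puts the tip 33 mm inside the boss, which is within the given range. I lift clear of the wrenches first, then travel to the fixture.

Call:
move_arm:
  motion:
    - [[0,0,0,0,0,-270,1],[0,0,0,0,0,-270,1],[0,0,0,0,0,-270,1],[0,0,0,0,0,-270,1],[0,0,0,0,0,-270,1],[0,0,0,0,0,-270,1],[0,0,0,0,0,-270,1],[0,0,0,0,0,-270,1],[0,0,0,0,0,-270,1],[0,0,-0.06,-120,-115,-270,1],[0,0,-0.12,-120,-115,-270,1],[0,0,-0.12,-120,-115,-270,1]]

```text
time: 1.1
position: [0.2908, 0.5737, 0.4638]
ee_rot: [0.101, 0.995, -0.002, -0.001]
contact_force: [0.8, -0.1, -0.2]
gripper_width: 1.001
finger_force: 0.0
```

Call:
move_arm:
  motion:
    - [[0,0,0,-368,-454,0,1],[0,0,0,-368,-454,0,1],[0,0,0,-368,-454,0,1],[0,0,0,-368,-454,0,1],[0,0,0,-368,-454,0,1],[0,0,0,-368,-454,0,1],[0,0,0,-368,-454,0,1],[0,0,0,-368,-454,0,1],[0,0,0,-368,-454,150,1],[0,0,0,-368,-454,150,1],[0,0,0,-368,-454,150,1],[0,0,0,-368,-454,150,1]]

```text
time: 2.1
position: [0.5075, 0.1493, 0.3789]
ee_rot: [0.104, 0.995, -0.001, -0.001]
contact_force: [0.3, 0.6, 0.8]
gripper_width: 1.001
finger_force: 0.0
```

```bash
python3 - <<'E'
from h import *
o=telemetry.get_obs(); print(o["position"].round(4),o["ee_rot"].round(4),o["q"].round(2),o["dq"].round(2))
E
```

```text
[0.5075 0.1493 0.3789] [ 1.037e-01  9.946e-01 -7.000e-04 -1.200e-03] [-0.6   0.19  0.25  1.81 -0.05  1.15  1.03] [ 0.64  0.28  0.26  0.31 -0.13 -0.57  0.96]
```

Call:
move_arm:
  motion:
    - [[0,0,0,-68,-84,64,1],[0,0,0,-68,-84,64,1],[0,0,0,-68,-84,64,1],[0,0,0,-68,-84,64,1],[0,0,0,-68,-84,64,1],[0,0,0,-68,-84,64,1],[0,0,0,-68,-84,64,1]]

```text
time: 2.68
position: [0.5568, 0.0565, 0.3174]
ee_rot: [0.103, 0.995, 0.0, -0.0]
contact_force: [-0.4, 1.0, 0.8]
gripper_width: 1.004
finger_force: 0.0
```

```bash
python3 - <<'E'
from h import *
o=telemetry.get_obs(); print(o["position"].round(4),o["ee_rot"].round(4),o["q"].round(2),o["dq"].round(2))
im=cams.snapshot("wrist"); cv2.imwrite("pics/w1.png",im[:,:,::-1])
im=im[:,:,::-1].copy()
p=(.5669,-.0282,-.2094)
P=dict(a=[.065,.125,.016],b=[.065,-.125,.016],c=[-.065,-.125,.016],d=[-.065,.125,.016],kl=[0,.088,.06],kr=[0,-.088,.06],s=[0,.125*np.sin(.448),.03+.125*np.cos(.448)],h=[-.111,0,.078],bf=[-.05,0,.098])
for n,X in P.items():
    u=wproj(W(X,*p),o["position"],o["ee_rot"])[0]; print(n,u.round(1)); cv2.circle(im,tuple(int(v) for v in u.round()),2,(0,0,255),-1)
cv2.imwrite("pics/w1m.png",cv2.resize(im,(800,600),interpolation=cv2.INTER_CUBIC))
E
```

```text
[0.5568 0.0565 0.3174] [ 1.028e-01  9.947e-01  1.000e-04 -4.000e-04] [-0.43  0.28  0.3   1.85 -0.1   1.03  1.27] [-0.01 -0.01 -0.   -0.01  0.   -0.    0.  ]
a [355.3 261.5]
b [183.5 260. ]
c [176.  171.2]
d [357.5 168.1]
kl [329.7 223.4]
kr [192.9 223.7]
s [297.7 241.9]
h [253.9 133.5]
bf [251.8 187.8]
```

View pics/w1m.png

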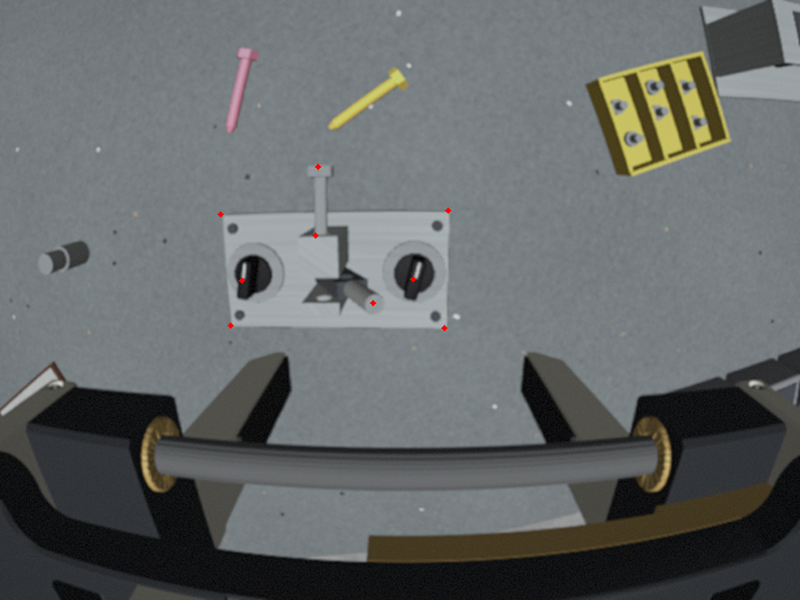

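The wrist view confirms the fit: the projected plate corners, knobs, stub and bolt head all fall within about 2 px of the real ones. Next I straddle the stub.

Call:
move_arm:
  motion:
    - [[0,0,0,-14,-16,40,0.6],[0,0,0,-27,-32,75,0.6],[0,0,0,-27,-32,110,0.6],[0,0,0,-27,-32,140,0.6],[0,0,0,-27,-32,165,0.6],[0,0,0,-27,-32,182,0.6],[0,0,0,-27,-32,182,0.6],[0,0,0,-27,-32,182,0.6]]
  grip_force: 10

```text
time: 3.4
position: [0.577, 0.0194, 0.1357]
ee_rot: [0.103, 0.995, 0.0, -0.0]
contact_force: [0.7, -0.2, 0.3]
gripper_width: 0.601
finger_force: 0.0
```

```bash
cat >> h.py <<'E'
FP=(.5669,-.0282,-.2094)
def st():
    o=telemetry.get_obs(); f=(o["position"]-[FP[0],FP[1],0])@Ro.from_euler('z',FP[2]).as_matrix()
    R=Ro.from_quat(o["ee_rot"]).as_matrix(); yaw=np.degrees(np.arctan2(R[1,0],R[0,0]))
    print("t",o["time"].round(2),"fix mm",(f*1e3).round(1),"toolyaw-168",round(yaw%360-168,2),"F",o["contact_force"].round(1),"w",round(float(o["gripper_width"]),3),"ff",round(float(o["finger_force"]),1),"q7",o["q"][6].round(2)); return o
E
python3 -c "
from h import *
st()"
```

```text
Traceback (most recent call last):
  File "h.py", line 18, in st
    print("t",o["time"].round(2),"fix mm",(f*1e3).round(1),"toolyaw-168",round(yaw%360-168,2),"F",o["contact_force"].round(1),"w",round(float(o["gripper_width"]),3),"ff",round(float(o["finger_force"]),1),"q7",o["q"][6].round(2)); return o
              ^^^^^^^^^^^^^^^
AttributeError: 'float' object has no attribute 'round'
```

Call:
move_arm:
  motion:
    - [[0,0,0,0,-8,0,0.6],[0,0,0,0,-16,0,0.6],[0,0,0,0,-24,0,0.6],[0,0,0,0,-32,0,0.6],[0,0,0,0,-40,0,0.6],[0,0,0,0,-46,0,0.5],[0,0,0,0,-49,0,0.4],[0,0,0,0,-49,0,0.3],[0,0,0,0,-49,0,0.22],[0,0,0,0,-49,0,0.1],[0,0,0,0,-49,0,0.1],[0,0,0,0,-49,0,0.1]]

```text
time: 4.4
position: [0.5672, -0.0292, 0.1356]
ee_rot: [0.103, 0.995, 0.0, -0.0]
contact_force: [-0.1, 0.3, -0.0]
gripper_width: 0.151
finger_force: 0.0
```

```bash
sed -i 's/o\["time"\].round(2)/round(float(o["time"]),2)/' h.py; python3 -c "
from h import *
st()"
```

```text
t 4.4 fix mm [  0.5  -0.9 135.6] toolyaw-168 0.13 F [-0.1  0.3 -0. ] w 0.151 ff 0.0 q7 1.52
```

```bash
python3 - <<'E'
from h import *
im=cams.snapshot("wrist")[:,:,::-1]; st(); cv2.imwrite("pics/w2.png",cv2.resize(im[60:420,100:580],(800,600),interpolation=cv2.INTER_CUBIC))
E
```

```text
t 4.45 fix mm [  0.5  -0.9 135.6] toolyaw-168 0.13 F [-0.4  0.6 -0.7] w 0.119 ff 0.0 q7 1.52
```

View pics/w2.png

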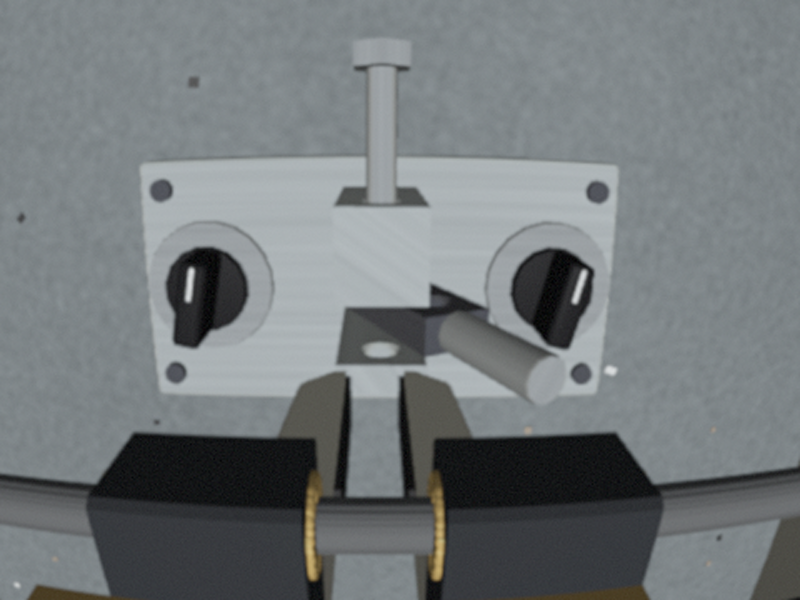

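The view shows the stub still leaning at (545,378), with both fingers shut beside it. They passed it without contact, so I check heights by projection.

```bash
python3 - <<'E'
from h import *
o=st()
def show(n,X): print(n,((wproj(W(X,*FP),o["position"],o["ee_rot"])[0]-[100,60])/.6).round(0))
for n,X in dict(d=[-.065,.125,.016],c=[-.065,-.125,.016],a=[.065,.125,.016],b=[.065,-.125,.016],bossNL=[-.05,.018,.098],bossNR=[-.05,-.018,.098],bossFL=[-.012,.018,.098],head=[-.111,0,.089]).items(): show(n,X)
for l in(.35,.4,.45,.5): show(l,[0,.125*np.sin(l),.03+.125*np.cos(l)])
f=[.0005,-.0009]
for z in(.1246,.1356,.15,.16): show(('tip near face',z),[f[0]-.0075,f[1]+.0055,z])
E
```

```text
t 4.45 fix mm [  0.5  -0.9 135.6] toolyaw-168 0.13 F [-0.4  0.6 -0.7] w 0.119 ff 0.0 q7 1.52
d [615. 162.]
c [135. 160.]
a [593. 393.]
b [155. 392.]
bossNL [424. 204.]
bossNR [327. 203.]
bossFL [422. 303.]
head [376.  41.]
0.35 [510. 383.]
0.4 [526. 379.]
0.45 [541. 376.]
0.5 [555. 372.]
('tip near face', 0.1246) [389. 338.]
('tip near face', 0.1356) [389. 349.]
('tip near face', 0.15) [391. 366.]
('tip near face', 0.16) [391. 379.]
```

Fixture projections match to about 2 mm, but the seen fingertips solve to about 24 mm *behind* the reported TCP, not 11 mm ahead. This holds in both wrist views and explains the miss over the stub. I'll take tip z ≈ TCP z + 0.024, go back and descend 35 mm lower.

Call:
move_arm:
  motion:
    - [[0,0,0,0,18,0,0.6],[0,0,0,0,36,0,0.6],[0,0,0,0,52,0,0.6],[0,0,0,0,52,0,0.6],[0,0,0,0,52,0,0.6],[0,0,0,0,52,10,0.6],[0,0,0,0,52,20,0.6],[0,0,0,0,52,28,0.6],[0,0,0,0,52,34,0.6],[0,0,0,0,52,34,0.6]]

```text
time: 5.28
position: [0.5768, 0.0206, 0.0998]
ee_rot: [0.104, 0.995, -0.0, -0.001]
contact_force: [-0.5, 0.1, 0.3]
gripper_width: 0.599
finger_force: 0.0
```

```bash
sed -i 's/^FP=.*/FP=(.5679,-.0272,-.2094)/' h.py; python3 - <<'E'
from h import *
im=cams.snapshot("wrist")[:,:,::-1]; st(); cv2.imwrite("pics/w3.png",cv2.resize(im[60:420,100:580],(800,600),interpolation=cv2.INTER_CUBIC))
E
```

```text
t 5.33 fix mm [ -0.9  48.9 100.6] toolyaw-168 0.06 F [-0.3 -0.6 -0.1] w 0.601 ff 0.0 q7 1.45
```

View pics/w3.png

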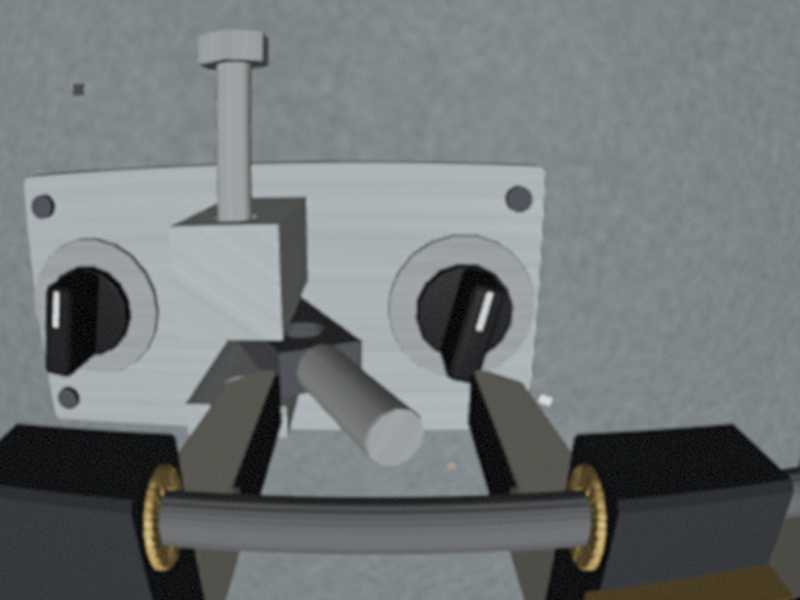

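The stub top (392,437) is now between the fingers, whose tips are at (275,375) and (480,375). I push to upright and centre it by closing.

Call:
move_arm:
  motion:
    - [[0,0,0,0,-8,0,0.6],[0,0,0,0,-16,0,0.6],[0,0,0,0,-24,0,0.6],[0,0,0,0,-32,0,0.6],[0,0,0,0,-40,0,0.6],[0,0,0,0,-46,0,0.5],[0,0,0,0,-49,0,0.4],[0,0,0,0,-49,0,0.3],[0,0,0,0,-49,0,0.22],[0,0,0,0,-49,0,0.1],[0,0,0,0,-49,0,0.1],[0,0,0,0,-49,0,0.1]]

```text
time: 6.33
position: [0.5677, -0.0264, 0.1016]
ee_rot: [0.103, 0.995, -0.0, -0.0]
contact_force: [0.7, 1.6, 0.9]
gripper_width: 0.196
finger_force: 10.0
```

Call:
move_arm:
  motion:
    - [[0,0,0,0,0,0,0.1],[0,0,0,0,0,0,0.1],[0,0,0,0,0,0,0.1]]

```text
time: 6.58
position: [0.5677, -0.0265, 0.1016]
ee_rot: [0.104, 0.995, -0.0, -0.0]
contact_force: [0.6, 1.1, 0.8]
gripper_width: 0.189
finger_force: 10.0
```

```bash
python3 - <<'E'
from h import *
im=cams.snapshot("wrist")[:,:,::-1]; o=st(); cv2.imwrite("pics/w4.png",cv2.resize(im[60:420,100:580],(800,600),interpolation=cv2.INTER_CUBIC))
def show(n,X): print(n,((wproj(W(X,*FP),o["position"],o["ee_rot"])[0]-[100,60])/.6).round(0))
for n,X in dict(bossNL=[-.05,.018,.098],bossNR=[-.05,-.018,.098],stub=[0,0,.155],d=[-.065,.125,.016],c=[-.065,-.125,.016]).items(): show(n,X)
E
```

```text
t 6.63 fix mm [ -0.3   0.6 101.6] toolyaw-168 0.11 F [0.5 1.9 0.2] w 0.19 ff 10.0 q7 1.53
bossNL [428. 219.]
bossNR [314. 219.]
stub [370. 452.]
d [638. 168.]
c [106. 167.]
```

View pics/w4.png

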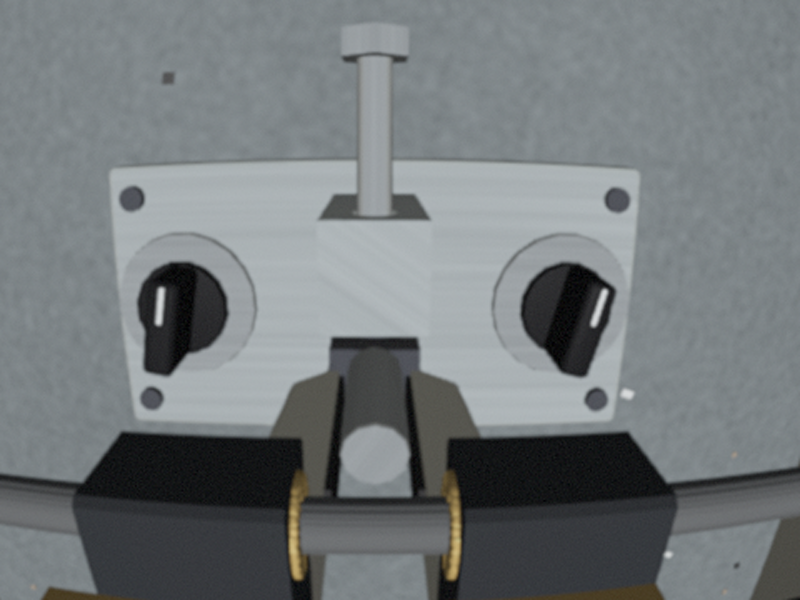

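Stub is upright: its axis (375) lines up with the boss centre (375), and the gripped width is 17.7 mm against 18 mm. I open, rise, and go behind the bolt head.

Call:
move_arm:
  motion:
    - [[0,0,0,0,0,0,0.5],[0,0,0,0,0,0,0.5],[0,0,0,0,0,0,0.5],[0,0,0,0,0,-20,0.5],[0,0,0,0,0,-45,0.5],[0,0,0,0,0,-70,0.3],[0,0,0,25,0,-80,0],[0,0,0,60,0,-80,0],[0,0,0,95,0,-80,0],[0,0,0,125,0,-70,0],[0,0,0,137,0,-50,0],[0,0,0,137,0,-30,0]]

```text
time: 7.63
position: [0.4306, 0.0019, 0.132]
ee_rot: [0.103, 0.995, 0.0, 0.0]
contact_force: [0.2, 0.2, -0.6]
gripper_width: 0.05
finger_force: 0.0
```

```bash
python3 - <<'E'
from h import *
im=cams.snapshot("wrist")[:,:,::-1]; o=st(); cv2.imwrite("pics/w5.png",cv2.resize(im[60:420,100:580],(800,600),interpolation=cv2.INTER_CUBIC))
E
```

```text
t 7.68 fix mm [-139.9   -0.   129. ] toolyaw-168 0.16 F [-0.7  0.5 -3.1] w 0.021 ff 0.0 q7 1.44
```

View pics/w5.png

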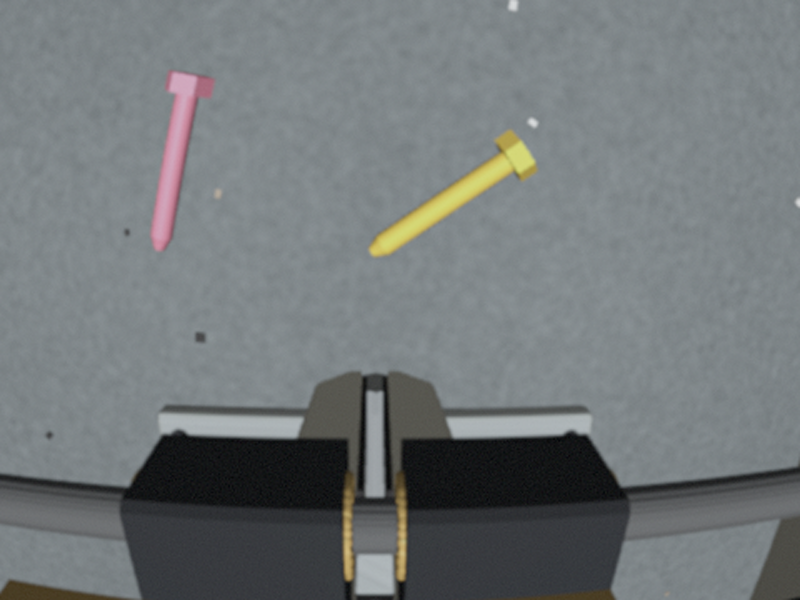

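The closed fingers stand about 20 mm behind the head, in line with it, and the look-alike bolts are well clear. I lower to head height.

Call:
move_arm:
  motion:
    - [[0,0,0,0,0,20,0],[0,0,0,0,0,40,0],[0,0,0,0,0,60,0],[0,0,0,0,0,75,0],[0,0,0,0,0,88,0],[0,0,0,0,0,90,0],[0,0,0,0,0,90,0]]
  grip_force: 20

```text
time: 8.27
position: [0.4337, 0.0013, 0.0413]
ee_rot: [0.104, 0.995, -0.0, -0.001]
contact_force: [0.6, 0.0, -0.1]
gripper_width: 0.004
finger_force: 0.0
```

```bash
python3 - <<'E'
from h import *
o=st(); im=cams.snapshot("scene")[:,:,::-1]; cv2.imwrite("pics/s2.png",cv2.resize(im[195:325,250:410],(800,650),interpolation=cv2.INTER_CUBIC)[:600])
E
```

```text
t 8.27 fix mm [-1.372e+02 -1.000e-01  4.130e+01] toolyaw-168 0.06 F [ 0.6  0.  -0.1] w 0.004 ff 0.0 q7 1.51
```

View pics/s2.png

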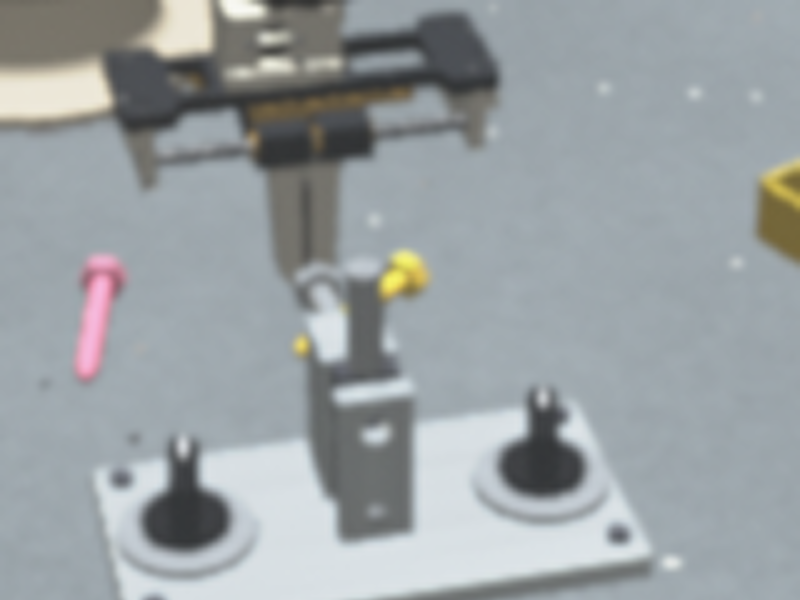

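The stub is upright and the closed fingers are right behind the bolt head at (320,275). I push along the bore.

Call:
move_arm:
  motion:
    - [[0,0,0,-8,0,0,0],[0,0,0,-14,0,0,0],[0,0,0,-18,0,0,0],[0,0,0,-22,0,0,0],[0,0,0,-26,0,0,0],[0,0,0,-30,0,0,0],[0,0,0,-34,0,0,0],[0,0,0,-38,0,0,0],[0,0,0,-38,0,0,0]]

```text
time: 9.07
position: [0.4496, -0.0036, 0.0399]
ee_rot: [0.102, 0.995, -0.0, -0.019]
contact_force: [-43.8, 13.5, 14.8]
gripper_width: 0.006
finger_force: 22.9
```

```bash
python3 - <<'E'
from h import *
st()
E
```

```text
t 9.07 fix mm [-120.7   -1.5   39.9] toolyaw-168 0.31 F [-43.8  13.5  14.8] w 0.006 ff 22.9 q7 1.52
```

```bash
python3 - <<'E'
from h import *
o=st(); F=o["contact_force"];M=o["ft_torque"]; print("M",M.round(2))
# point on line of action relative to the (unknown) torque reference
print("r",(np.cross(F,M)/(F@F)).round(4), "dir",(F/np.linalg.norm(F)).round(2)); print(o["q"].round(2),o["tau"].round(1))
im=cams.snapshot("scene"); old=cv2.imread("pics/scene0.png")[:,:,::-1]
print(proj("scene",W([[-.111,0,.078],[-.05,0,.098],[.018,0,.098],[0,0,.155]],*FP)).round(1))
g=cv2.cvtColor(im,cv2.COLOR_RGB2GRAY); g0=cv2.cvtColor(old,cv2.COLOR_RGB2GRAY)
print(g0[244:264,304:332]); print(g[244:264,304:332])
E
```

```text
t 9.07 fix mm [-120.7   -1.5   39.9] toolyaw-168 0.31 F [-43.8  13.5  14.8] w 0.006 ff 22.9 q7 1.52
M [2.89 9.49 0.04]
r [-0.0604  0.0192 -0.1962] dir [-0.91  0.28  0.31]
[-0.2   0.57  0.12  2.32 -0.25  0.29  1.52] [  5.9 -57.7  10.8 -37.8   0.6 -14.1  -0.1]
[[313.3 250.1]
 [318.4 256.3]
 [324.7 272. ]
 [322.8 247.1]]
[[168 167 167 167 167 166 166 167 167 167 167 168 168 168 168 169 168 168
  168 168 167 166 165 165 167 172 177 177]
 [167 167 166 165 166 166 167 167 167 167 167 166 167 167 167 166 166 166
  165 165 166 166 165 168 180 197 210 209]
 [167 167 165 164 165 165 167 168 169 168 167 165 165 166 167 166 165 165
  165 166 166 166 166 171 191 215 225 226]
 [167 166 166 165 165 166 169 173 176 177 173 170 168 167 167 167 166 166
  167 168 167 167 163 160 173 204 219 223]
 [167 167 167 166 167 171 176 182 186 182 179 178 176 173 170 168 167 167
  167 168 167 167 159 150 159 181 195 201]
 [167 167 168 166 168 178 185 185 178 167 162 167 173 174 169 167 166 166
  165 166 167 168 169 177 196 207 197 178]
 [166 166 166 165 166 174 179 167 151 139 136 140 149 159 164 165 165 165
  16
[... 3201 characters left out ...]
164 163 164 164 160 154 152 165 188 209 218 221 222 223 213 164 112  97
   97  97  96 100 121 149 163 165 167 168]
 [163 163 164 164 164 162 164 181 207 221 224 224 224 225 215 163 112  97
   97  97  96 102 126 156 166 166 167 169]
 [164 163 163 163 164 164 165 179 211 223 225 225 225 225 213 161 112  97
   96  97  96 103 135 165 172 167 167 168]
 [163 163 162 162 162 165 165 170 200 221 224 224 225 225 213 162 112  97
   97  97  97 106 142 176 179 169 167 166]
 [164 164 164 163 164 177 182 167 181 212 222 223 224 224 212 161 112  97
   97  97  97 108 148 188 188 174 168 166]
 [165 165 164 163 170 193 201 169 159 196 218 222 222 222 210 160 111  98
   97  98  97 108 152 196 200 181 170 166]]
```

The push stalled at 46 N at about the point of first contact. I back off, lift, and measure where the bolt head is.

Call:
move_arm:
  motion:
    - [[0,0,0,20,0,0,0],[0,0,0,40,0,0,0],[0,0,0,40,0,-20,0],[0,0,0,40,0,-50,0],[0,0,0,40,0,-80,0],[0,0,0,30,0,-110,0],[0,0,0,10,0,-130,0],[0,0,0,-20,0,-140,0],[0,0,0,-50,0,-140,0],[0,0,0,-60,0,-140,0],[0,0,0,-60,0,-140,0],[0,0,0,-60,0,-140,0]]

```text
time: 10.12
position: [0.5291, -0.0188, 0.1815]
ee_rot: [0.104, 0.995, -0.0, -0.0]
contact_force: [-0.3, -0.2, 0.1]
gripper_width: 0.005
finger_force: 0.0
```

```bash
python3 - <<'E'
from h import *
o=st(); im=cams.snapshot("wrist"); cv2.imwrite("pics/w6.png",im[:,:,::-1])
g=cv2.cvtColor(im,cv2.COLOR_RGB2GRAY)
P=lambda X:wproj(W(X,*FP),o["position"],o["ee_rot"])[0].round(1)
for n,X in dict(headface_m111=[-.111,0,.08],h_100=[-.1,0,.08],mouth=[-.05,0,.08],bNL=[-.05,.018,.098],bNR=[-.05,-.018,.098],bFL=[-.012,.018,.098],d=[-.065,.125,.016],c=[-.065,-.125,.016],stub=[0,0,.155],stubbase=[0,0,.1]).items(): print(n,P(X))
c=int(round(P([-.1,0,.08])[0])); r0=int(P([-.13,0,.08])[1]); r1=int(P([-.012,0,.098])[1])+4
print("col",c,"rows",r0,r1); print(g[r0:r1,c-1:c+4].mean(1).astype(int))
E
```

```text
t 10.12 fix mm [-3.970e+01  1.000e-01  1.815e+02] toolyaw-168 0.07 F [-0.3 -0.2  0.1] w 0.005 ff 0.0 q7 1.48
headface_m111 [323.7 145.8]
h_100 [323.7 159.8]
mouth [323.6 222.2]
bNL [347.3 227.6]
bNR [299.8 227.5]
bFL [346.4 274.5]
d [448.8 194. ]
c [198.9 193.7]
stub [323.3 322.6]
stubbase [323.5 289.5]
col 324 rows 121 278
[134 133 132 130 129 128 129 130 129 130 131 132 132 132 133 134 134 135
 133 133 131 129 129 130 138 150 154 154 154 154 153 154 154 154 154 154
 155 156 158 159 161 160 160 160 160 160 160 160 160 160 160 160 160 159
 160 160 161 160 160 160 160 160 161 160 160 160 160 160 159 161 159 160
 160 160 160 160 160 160 161 160 161 160 160 160 161 160 160 160 161 160
 161 161 160 160 161 160 161 160 160 160 160 161 161 154 131  96  95 135
 166 177 178 179 179 180 180 179 178 178 179 179 179 179 179 178 178 179
 179 181 180 179 178 178 177 178 178 178 179 180 180 181 180 180 178 176
 175 173 173 174 174 175 175 176 176 174 157 117  62]
```

```bash
python3 - <<'E'
from h import *
from scipy.optimize import brentq
def meas(f,pos,q,name):
    g=cv2.cvtColor(cv2.imread(f),cv2.COLOR_BGR2GRAY).astype(float)
    P=lambda X:wproj(W(X,*FP),pos,q)[0]
    xs=np.arange(-.135,-.02,.001)
    # brightness along the bore axis at head-top height, averaged over +-3 mm
    pr=[np.mean([cv2.getRectSubPix(g.astype(np.float32),(1,1),tuple(float(v) for v in P([x,y,.088])))[0,0] for y in np.linspace(-.003,.003,5)]) for x in xs]
    print(name); print(dict(zip((xs*1e3).round().astype(int).tolist(),np.array(pr).astype(int).tolist())))
w1=(np.array([.5568,.0565,.3174]),np.array([.1028,.9947,.0001,-.0004]))
meas("pics/w1.png",*w1,"w1")
o=telemetry.get_obs(); meas("pics/w6.png",o["position"],o["ee_rot"],"w6")
E
```

```text
w1
{-135: 129, -134: 128, -133: 126, -132: 125, -131: 124, -130: 124, -129: 124, -128: 124, -127: 123, -126: 123, -125: 124, -124: 126, -123: 127, -122: 128, -121: 129, -120: 127, -119: 126, -118: 125, -117: 126, -116: 126, -115: 127, -114: 132, -113: 140, -112: 147, -111: 149, -110: 149, -109: 149, -108: 149, -107: 149, -106: 149, -105: 147, -104: 142, -103: 137, -102: 140, -101: 145, -100: 148, -99: 148, -98: 148, -97: 148, -96: 149, -95: 149, -94: 149, -93: 148, -92: 148, -91: 147, -90: 147, -89: 147, -88: 147, -87: 147, -86: 147, -85: 147, -84: 147, -83: 148, -82: 148, -81: 147, -80: 147, -79: 147, -78: 147, -77: 148, -76: 148, -75: 148, -74: 148, -73: 148, -72: 148, -71: 149, -70: 151, -69: 152, -68: 152, -67: 152, -66: 152, -65: 153, -64: 152, -63: 152, -62: 152, -61: 151, -60: 152, -59: 151, -58: 150, -57: 149, -56: 148, -55: 148, -54: 147, -53: 148, -52: 146, -51: 140, -50: 130, -49: 126, -48: 144, -47: 162, -46: 169, -45: 171, -44: 172, -43: 172, -42: 172, -41: 172, -40: 172, -39: 172, -38: 172, -37: 171, -36: 171, -35: 172, -34: 172, -33: 172, -32: 172, -31: 173, -30: 172, 
[... 578 characters left out ...]
, -90: 158, -89: 157, -88: 157, -87: 157, -86: 157, -85: 157, -84: 157, -83: 157, -82: 158, -81: 157, -80: 158, -79: 157, -78: 157, -77: 157, -76: 158, -75: 158, -74: 158, -73: 157, -72: 158, -71: 158, -70: 157, -69: 157, -68: 158, -67: 157, -66: 158, -65: 158, -64: 158, -63: 158, -62: 158, -61: 158, -60: 158, -59: 158, -58: 158, -57: 158, -56: 158, -55: 158, -54: 158, -53: 158, -52: 156, -51: 140, -50: 106, -49: 95, -48: 139, -47: 170, -46: 178, -45: 179, -44: 179, -43: 179, -42: 179, -41: 179, -40: 179, -39: 179, -38: 178, -37: 179, -36: 179, -35: 179, -34: 179, -33: 179, -32: 180, -31: 179, -30: 178, -29: 178, -28: 178, -27: 178, -26: 178, -25: 179, -24: 180, -23: 180, -22: 180, -21: 179}
```

The head face is at −112.5 mm, unmoved, so the bolt is binding under a sideways-loaded push. I'll pinch the rear 5 mm of the head, level the bolt and slide it axially. The fingers still end about 4 mm short of the boss.

Call:
move_arm:
  motion:
    - [[0,0,0,30,0,0,0.5],[0,0,0,60,0,10,0.5],[0,0,0,76,0,30,0.5],[0,0,0,76,0,50,0.5],[0,0,0,76,0,70,0.5],[0,0,0,76,0,90,0.5],[0,0,0,76,0,110,0.5],[0,0,0,76,0,128,0.5],[0,0,0,76,0,140,0.5],[0,0,0,76,0,143,0.5],[0,0,0,76,0,143,0.5],[0,0,0,76,0,143,0.5]]
  grip_force: 25

```text
time: 11.17
position: [0.4546, -0.003, 0.0391]
ee_rot: [0.104, 0.995, -0.0, -0.0]
contact_force: [0.1, 1.2, -0.4]
gripper_width: 0.501
finger_force: 0.0
```

```bash
python3 -c "
from h import *
st()"
```

```text
t 11.17 fix mm [-1.158e+02  1.000e-01  3.910e+01] toolyaw-168 0.09 F [ 0.1  1.2 -0.4] w 0.501 ff 0.0 q7 1.54
```

Call:
move_arm:
  motion:
    - [[0,0,0,0,0,0,0.35],[0,0,0,0,0,0,0.2],[0,0,0,0,0,0,0.1],[0,0,0,0,0,0,0.1],[0,0,0,0,0,0,0.1],[0,0,0,0,0,0,0.1]]

```text
time: 11.67
position: [0.4555, -0.0029, 0.0389]
ee_rot: [0.104, 0.995, 0.0, 0.0]
contact_force: [0.4, -0.1, 0.6]
gripper_width: 0.229
finger_force: 25.0
```

```bash
python3 -c "
from h import *
st()"
```

```text
t 11.67 fix mm [-115.     0.4   38.9] toolyaw-168 0.1 F [ 0.4 -0.1  0.6] w 0.229 ff 25.0 q7 1.54
```

Gripped across the flats (about 22 mm). I level it by 2 mm and slide.

Call:
move_arm:
  motion:
    - [[0,0,0,0,0,-1,0.1],[0,0,0,0,0,-2,0.1],[0,0,0,-2,0,-2,0.1],[0,0,0,-4,0,-2,0.1],[0,0,0,-6,0,-2,0.1],[0,0,0,-8,0,-2,0.1],[0,0,0,-8,0,-2,0.1]]

```text
time: 12.25
position: [0.4629, -0.0046, 0.0405]
ee_rot: [0.104, 0.995, -0.0, -0.0]
contact_force: [-1.5, 0.4, -0.7]
gripper_width: 0.229
finger_force: 25.0
```

```bash
python3 -c "
from h import *
st()"
```

```text
t 12.25 fix mm [-107.4    0.3   40.5] toolyaw-168 0.1 F [-1.5  0.4 -0.7] w 0.229 ff 25.0 q7 1.54
```

It slides at 1.5 N. I continue into the arm's hole.

Call:
move_arm:
  motion:
    - [[0,0,0,-2,0,0,0.1],[0,0,0,-4,0,0,0.1],[0,0,0,-6,0,0,0.1],[0,0,0,-8,0,0,0.1],[0,0,0,-10,0,0,0.1],[0,0,0,-12,0,0,0.1],[0,0,0,-14,0,0,0.1],[0,0,0,-14,0,0,0.1]]

```text
time: 12.92
position: [0.4651, -0.0056, 0.0395]
ee_rot: [0.103, 0.995, 0.0, -0.011]
contact_force: [-25.9, 9.3, 11.1]
gripper_width: 0.229
finger_force: 25.0
```

```bash
python3 -c "
from h import *
st()"
```

```text
t 12.92 fix mm [-105.1   -0.2   39.5] toolyaw-168 0.23 F [-25.9   9.3  11.1] w 0.229 ff 25.0 q7 1.54
```

Blocked again, near where the tip would meet the arm. I relax, release, rise, and measure bolt and stub from the side.

Call:
move_arm:
  motion:
    - [[0,0,0,5,0,0,0.1],[0,0,0,9,0,0,0.1],[0,0,0,9,0,0,0.5],[0,0,0,9,0,0,0.5],[0,0,0,9,0,0,0.5],[0,0,0,9,0,-25,0.5],[0,0,0,9,0,-55,0.5],[0,0,0,9,0,-85,0.5],[0,0,0,0,15,-115,0.5],[0,0,0,-20,45,-140,0.5],[0,0,0,-45,75,-160,0.5],[0,0,0,-50,85,-170,0.5]]

```text
time: 13.92
position: [0.5485, 0.0687, 0.2139]
ee_rot: [0.103, 0.995, 0.001, 0.004]
contact_force: [0.2, 0.8, -1.4]
gripper_width: 0.5
finger_force: 0.0
```

Call:
move_arm:
  motion:
    - [[0,0,0,0,0,0,0.5],[0,0,0,0,0,0,0.5]]

```text
time: 14.08
position: [0.544, 0.0657, 0.211]
ee_rot: [0.103, 0.995, 0.0, 0.001]
contact_force: [-1.7, -0.1, -0.8]
gripper_width: 0.502
finger_force: 0.0
```

```bash
cat >> h.py <<'E'
def ortho(g,pos,q,xr,yr,z,s=.0005):
    xs=np.arange(*xr,s); ys=np.arange(yr[1],yr[0],-s)  # rows: x growing; cols: y from left(+) to right(-)
    X=np.array([[x,y,z] for x in xs for y in ys]); u=wproj(W(X,*FP),pos,q).astype(np.float32).reshape(len(xs),len(ys),2)
    return xs,ys,cv2.remap(g,u[...,0],u[...,1],cv2.INTER_LINEAR)
E
python3 - <<'E'
from h import *
o=st(); im=cams.snapshot("wrist"); cv2.imwrite("pics/w7.png",im[:,:,::-1])
g=cv2.cvtColor(im,cv2.COLOR_RGB2GRAY)
xs,ys,b=ortho(g,o["position"],o["ee_rot"],(-.13,-.03),(-.003,.003),.088,.001)
print("head line",dict(zip((xs*1e3).round().astype(int).tolist(),b.mean(1).astype(int).tolist())))
xs,ys,b=ortho(g,o["position"],o["ee_rot"],(-.016,.017),(-.03,.03),.155,.002)
print("stub top plane cols y",(ys*1e3).round().astype(int)); 
for x,r in zip(xs,b): print(round(x*1e3),r.tolist())
xs,ys,b=ortho(g,o["position"],o["ee_rot"],(-.04,-.02),(-.03,.03),.098,.001)
print("boss y profile",dict(zip((ys*1e3).round().astype(int).tolist(),b.mean(0).astype(int).tolist())))
E
```

```text
t 14.08 fix mm [-42.7  85.9 211. ] toolyaw-168 0.16 F [-1.7 -0.1 -0.8] w 0.502 ff 0.0 q7 1.32
head line {-130: 135, -129: 134, -128: 134, -127: 134, -126: 135, -125: 136, -124: 137, -123: 136, -122: 135, -121: 134, -120: 134, -119: 134, -118: 134, -117: 134, -116: 134, -115: 134, -114: 135, -113: 137, -112: 138, -111: 138, -110: 136, -109: 135, -108: 134, -107: 133, -106: 134, -105: 133, -104: 133, -103: 131, -102: 125, -101: 128, -100: 151, -99: 159, -98: 159, -97: 158, -96: 159, -95: 159, -94: 158, -93: 158, -92: 159, -91: 159, -90: 160, -89: 160, -88: 160, -87: 161, -86: 161, -85: 161, -84: 160, -83: 161, -82: 161, -81: 161, -80: 161, -79: 161, -78: 161, -77: 161, -76: 161, -75: 162, -74: 162, -73: 162, -72: 162, -71: 162, -70: 161, -69: 162, -68: 162, -67: 162, -66: 161, -65: 162, -64: 162, -63: 162, -62: 162, -61: 162, -60: 162, -59: 162, -58: 161, -57: 161, -56: 162, -55: 161, -54: 161, -53: 162, -52: 163, -51: 161, -50: 145, -49: 107, -48: 105, -47: 148, -46: 175, -45: 181, -44: 181, -43: 182, -42: 182, -41: 182, -40: 183, -39: 182, -38: 182, -37: 182, -36: 182, -35: 182, -34:
[... 2467 characters left out ...]
 76, 75, 75, 77, 74]
16 [87, 87, 87, 87, 86, 88, 86, 85, 86, 87, 88, 51, 16, 19, 19, 20, 20, 18, 19, 19, 20, 16, 15, 11, 17, 19, 19, 18, 17, 16]
boss y profile {30: 110, 29: 80, 28: 65, 27: 68, 26: 71, 25: 75, 24: 77, 23: 77, 22: 77, 21: 76, 20: 89, 19: 128, 18: 166, 17: 181, 16: 183, 15: 182, 14: 182, 13: 182, 12: 182, 11: 182, 10: 182, 9: 182, 8: 182, 7: 182, 6: 182, 5: 182, 4: 182, 3: 182, 2: 182, 1: 182, 0: 182, -1: 182, -2: 182, -3: 181, -4: 181, -5: 181, -6: 181, -7: 181, -8: 181, -9: 180, -10: 180, -11: 180, -12: 180, -13: 180, -14: 180, -15: 179, -16: 180, -17: 180, -18: 179, -19: 179, -20: 178, -21: 178, -22: 179, -23: 178, -24: 170, -25: 154, -26: 146, -27: 150, -28: 153, -29: 154}
```

The bolt has moved about 11 mm, so the tip is at the arm's face. The stub is still upright to within about 1 mm. Each stall showed a downward load at the head (Fz about 0.35 of Fx) and tool pitch, so the arm's own compliance is wedging the bolt. I regrip and push in small steps, nulling the vertical force.

Call:
move_arm:
  motion:
    - [[0,0,0,20,-30,0,0.5],[0,0,0,45,-60,0,0.5],[0,0,0,62,-86,0,0.5],[0,0,0,62,-86,20,0.5],[0,0,0,62,-86,50,0.5],[0,0,0,62,-86,80,0.5],[0,0,0,62,-86,110,0.5],[0,0,0,62,-86,135,0.5],[0,0,0,62,-86,155,0.5],[0,0,0,62,-86,168,0.5],[0,0,0,62,-86,171,0.5],[0,0,0,62,-86,171,0.5]]
  grip_force: 40

```text
time: 15.13
position: [0.463, -0.0072, 0.0387]
ee_rot: [0.105, 0.995, -0.001, -0.002]
contact_force: [0.2, 0.6, -0.2]
gripper_width: 0.498
finger_force: 0.0
```

```bash
python3 -c "
from h import *
st()"
```

```text
t 15.13 fix mm [-106.8   -2.3   38.7] toolyaw-168 -0.01 F [ 0.2  0.6 -0.2] w 0.498 ff 0.0 q7 1.57
```

Call:
move_arm:
  motion:
    - [[0,0,0,-1,1,0,0.5],[0,0,0,-1,1,0,0.5],[0,0,0,-1,1,0,0.5]]

```text
time: 15.38
position: [0.4665, -0.0053, 0.0405]
ee_rot: [0.104, 0.995, 0.0, 0.001]
contact_force: [0.3, 0.4, -0.2]
gripper_width: 0.502
finger_force: 0.0
```

```bash
python3 -c "
from h import *
st()"
```

```text
t 15.38 fix mm [-103.8    0.4   40.5] toolyaw-168 0.09 F [ 0.3  0.4 -0.2] w 0.502 ff 0.0 q7 1.57
```

Call:
move_arm:
  motion:
    - [[0,0,0,0,0,0,0.3],[0,0,0,0,0,0,0.1],[0,0,0,0,0,0,0.1],[0,0,0,0,0,0,0.1],[0,0,0,0,0,0,0.1],[0,0,0,0,0,-1,0.1],[0,0,0,0,0,-1,0.1],[0,0,0,-1,0,-1,0.1],[0,0,0,-2,0,-1,0.1],[0,0,0,-3,0,-1,0.1],[0,0,0,-3,0,-1,0.1]]

```text
time: 16.3
position: [0.4692, -0.0059, 0.0406]
ee_rot: [0.104, 0.995, -0.0, 0.0]
contact_force: [0.3, 0.2, -1.3]
gripper_width: 0.229
finger_force: 40.0
```

```bash
python3 -c "
from h import *
o=st();print(o['ft_torque'].round(2),o['ee_rot'].round(4))"
```

```text
t 16.3 fix mm [-101.     0.3   40.6] toolyaw-168 0.09 F [ 0.3  0.2 -1.3] w 0.229 ff 40.0 q7 1.57
[ 0.04 -0.04  0.02] [ 1.037e-01  9.946e-01 -0.000e+00  1.000e-04]
```

Moves freely. Continue.

Call:
move_arm:
  motion:
    - [[0,0,0,-1,0,0,0.1],[0,0,0,-2,0,0,0.1],[0,0,0,-3,0,0,0.1],[0,0,0,-4,0,0,0.1],[0,0,0,-4,0,0,0.1]]

```text
time: 16.72
position: [0.4732, -0.0067, 0.0407]
ee_rot: [0.104, 0.995, -0.0, 0.0]
contact_force: [-0.4, 0.7, -0.7]
gripper_width: 0.223
finger_force: 40.0
```

```bash
python3 -c "
from h import *
o=st();print(o['ft_torque'].round(2),o['ee_rot'].round(4))"
```

```text
t 16.72 fix mm [-96.9   0.3  40.7] toolyaw-168 0.09 F [-0.4  0.7 -0.7] w 0.223 ff 40.0 q7 1.57
[ 0.01 -0.04  0.  ] [ 1.037e-01  9.946e-01 -0.000e+00  2.000e-04]
```

Call:
move_arm:
  motion:
    - [[0,0,0,-1.5,0,0,0.1],[0,0,0,-3,0,0,0.1],[0,0,0,-4.5,0,0,0.1],[0,0,0,-6,0,0,0.1],[0,0,0,-7,0,0,0.1],[0,0,0,-7,0,0,0.1]]

```text
time: 17.22
position: [0.48, -0.0081, 0.0407]
ee_rot: [0.104, 0.995, 0.0, 0.0]
contact_force: [-0.8, 0.9, 0.2]
gripper_width: 0.225
finger_force: 40.0
```

```bash
python3 -c "
from h import *
o=st();print(o['ft_torque'].round(2),o['ee_rot'].round(4))"
```

```text
t 17.22 fix mm [-90.    0.4  40.7] toolyaw-168 0.1 F [-0.8  0.9  0.2] w 0.225 ff 40.0 q7 1.57
[ 0.04  0.04 -0.02] [1.037e-01 9.946e-01 0.000e+00 1.000e-04]
```

Call:
move_arm:
  motion:
    - [[0,0,0,-1.5,0,0,0.1],[0,0,0,-3,0,0,0.1],[0,0,0,-4.5,0,0,0.1],[0,0,0,-6,0,0,0.1],[0,0,0,-7.5,0,0,0.1],[0,0,0,-9,0,0,0.1],[0,0,0,-10,0,0,0.1],[0,0,0,-10,0,0,0.1]]

```text
time: 17.88
position: [0.4859, -0.0095, 0.0404]
ee_rot: [0.103, 0.995, 0.0, -0.003]
contact_force: [-10.7, 4.6, 8.3]
gripper_width: 0.226
finger_force: 40.0
```

```bash
python3 -c "
from h import *
o=st();print(o['ft_torque'].round(2),o['ee_rot'].round(4))"
```

```text
t 17.88 fix mm [-83.9   0.2  40.4] toolyaw-168 0.13 F [-10.7   4.6   8.3] w 0.226 ff 40.0 q7 1.57
[0.76 2.18 0.  ] [ 1.034e-01  9.946e-01  2.000e-04 -3.300e-03]
```

Passed the arm. It stalled at the lug face (tip about 12 mm) with 8 N upward. I ease back, raise slightly, and push again.

Call:
move_arm:
  motion:
    - [[0,0,0,6,0,0,0.1],[0,0,0,6,0,-1.5,0.1],[0,0,0,6,0,-1.5,0.1],[0,0,0,4,0,-1.5,0.1],[0,0,0,2,0,-1.5,0.1],[0,0,0,0,0,-1.5,0.1],[0,0,0,-2,0,-1.5,0.1],[0,0,0,-2,0,-1.5,0.1]]

```text
time: 18.55
position: [0.4923, -0.0108, 0.0421]
ee_rot: [0.104, 0.995, -0.0, 0.0]
contact_force: [0.3, -0.1, -0.6]
gripper_width: 0.222
finger_force: 40.0
```

```bash
python3 -c "
from h import *
o=st();print(o['ft_torque'].round(2),o['ee_rot'].round(4))"
```

```text
t 18.55 fix mm [-77.4   0.4  42.1] toolyaw-168 0.09 F [ 0.3 -0.1 -0.6] w 0.222 ff 40.0 q7 1.57
[ 0.05 -0.06 -0.02] [ 1.037e-01  9.946e-01 -0.000e+00  4.000e-04]
```

Through the lug edge. I continue to home.

Call:
move_arm:
  motion:
    - [[0,0,0,-1.5,0,0,0.1],[0,0,0,-3,0,0,0.1],[0,0,0,-4.5,0,0,0.1],[0,0,0,-6,0,0,0.1],[0,0,0,-7.5,0,0,0.1],[0,0,0,-9,0,0,0.1],[0,0,0,-11,0,0,0.1],[0,0,0,-11,0,0,0.1]]

```text
time: 19.22
position: [0.5028, -0.013, 0.0422]
ee_rot: [0.104, 0.995, -0.0, 0.0]
contact_force: [-0.3, 0.0, -1.3]
gripper_width: 0.224
finger_force: 40.0
```

```bash
python3 -c "
from h import *
o=st();print(o['ft_torque'].round(2),o['ee_rot'].round(4))"
```

```text
t 19.22 fix mm [-66.7   0.4  42.2] toolyaw-168 0.09 F [-0.3  0.  -1.3] w 0.224 ff 40.0 q7 1.58
[ 0.03 -0.   -0.05] [ 1.037e-01  9.946e-01 -0.000e+00  3.000e-04]
```

Call:
move_arm:
  motion:
    - [[0,0,0,-1,0,0,0.1],[0,0,0,-2,0,0,0.1],[0,0,0,-3,0,0,0.1],[0,0,0,-4,0,0,0.1],[0,0,0,-5,0,0,0.1],[0,0,0,-6,0,0,0.1],[0,0,0,-6,0,0,0.1]]

```text
time: 19.8
position: [0.5057, -0.0137, 0.0419]
ee_rot: [0.103, 0.995, 0.0, -0.002]
contact_force: [-6.6, 1.3, 2.7]
gripper_width: 0.222
finger_force: 40.0
```

```bash
python3 -c "
from h import *
o=st();print(o['ft_torque'].round(2),o['ee_rot'].round(4))"
```

```text
t 19.8 fix mm [-63.6   0.3  41.9] toolyaw-168 0.12 F [-6.6  1.3  2.7] w 0.222 ff 40.0 q7 1.58
[ 0.36  1.35 -0.01] [ 1.035e-01  9.946e-01  1.000e-04 -2.200e-03]
```

Resistance comes at the expected home position. I release, back off, close, and press the end face squarely to seat and verify.

Call:
move_arm:
  motion:
    - [[0,0,0,2,0,0,0.1],[0,0,0,3,0,0,0.4],[0,0,0,3,0,0,0.4],[0,0,0,3,0,0,0.4],[0,0,0,15,0,0,0.4],[0,0,0,27,0,0,0.2],[0,0,0,27,0,0,0],[0,0,0,27,0,0,0],[0,0,0,27,0,-1,0],[0,0,0,27,0,-2,0],[0,0,0,27,0,-2,0],[0,0,0,27,0,-2,0]]
  grip_force: 20

```text
time: 20.8
position: [0.4822, -0.0086, 0.0443]
ee_rot: [0.104, 0.995, 0.0, 0.0]
contact_force: [0.8, 0.3, 0.6]
gripper_width: 0.007
finger_force: 0.0
```

```bash
python3 -c "
from h import *
o=st()"
```

```text
t 20.8 fix mm [-87.7   0.4  44.3] toolyaw-168 0.09 F [0.8 0.3 0.6] w 0.007 ff 0.0 q7 1.57
```

Call:
move_arm:
  motion:
    - [[0,0,0,-8,0,0,0],[0,0,0,-14,0,0,0],[0,0,0,-17,0,0,0],[0,0,0,-19,0,0,0],[0,0,0,-21,0,0,0],[0,0,0,-23,0,0,0],[0,0,0,-25,0,0,0],[0,0,0,-25,0,0,0],[0,0,0,-25,0,0,0]]

```text
time: 21.55
position: [0.5005, -0.0126, 0.0437]
ee_rot: [0.103, 0.995, 0.0, -0.005]
contact_force: [-13.4, 4.4, 9.9]
gripper_width: 0.006
finger_force: 6.7
```

```bash
python3 -c "
from h import *
o=st()"
```

```text
t 21.55 fix mm [-68.9   0.2  43.7] toolyaw-168 0.14 F [-13.4   4.4   9.9] w 0.006 ff 6.7 q7 1.58
```

Call:
move_arm:
  motion:
    - [[0,0,0,-2,0,-1,0],[0,0,0,-4,0,-2,0],[0,0,0,-6,0,-3,0],[0,0,0,-6,0,-5,0],[0,0,0,-6,0,-7,0],[0,0,0,-6,0,-7,0]]

```text
time: 22.05
position: [0.5001, -0.0132, 0.0484]
ee_rot: [0.103, 0.995, -0.0, -0.011]
contact_force: [-19.8, 6.0, -9.8]
gripper_width: 0.004
finger_force: 10.4
```

```bash
python3 -c "
from h import *
o=st();print(o['ee_rot'].round(4))"
```

```text
t 22.05 fix mm [-69.2  -0.4  48.4] toolyaw-168 0.19 F [-19.8   6.   -9.8] w 0.004 ff 10.4 q7 1.57
[ 0.1028  0.9946 -0.     -0.011 ]
```

Call:
move_arm:
  motion:
    - [[0,0,0,12,0,5,0],[0,0,0,25,0,5,0],[0,0,0,30,0,-15,0],[0,0,0,30,0,-45,0],[0,0,0,30,0,-75,0],[0,0,0,30,0,-105,0.3],[0,0,0,15,0,-130,0.5],[0,0,0,-5,0,-137,0.5],[0,0,0,-20,0,-137,0.5],[0,0,0,-20,0,-137,0.5],[0,0,0,-20,0,-137,0.5]]

```text
time: 22.97
position: [0.5314, -0.0192, 0.1879]
ee_rot: [0.104, 0.995, -0.0, -0.0]
contact_force: [-0.6, -0.4, -0.5]
gripper_width: 0.385
finger_force: 0.0
```

```bash
python3 - <<'E'
from h import *
o=st(); im=cams.snapshot("wrist"); cv2.imwrite("pics/w8.png",im[:,:,::-1])
g=cv2.cvtColor(im,cv2.COLOR_RGB2GRAY)
for z in(.080,.091):
    xs,ys,b=ortho(g,o["position"],o["ee_rot"],(-.085,-.03),(-.003,.003),z,.001)
    print(z,dict(zip((xs*1e3).round().astype(int).tolist(),b.mean(1).astype(int).tolist())))
xs,ys,b=ortho(g,o["position"],o["ee_rot"],(-.075,-.04),(-.024,.024),.088,.002)
print((ys*1e3).round().astype(int).tolist())
for x,r in zip(xs,b): print(round(x*1e3),r.tolist())
# knobs: ortho at bar top z=.06, dark bar; side print
E
```

```text
t 22.97 fix mm [-37.3   0.3 187.9] toolyaw-168 0.07 F [-0.6 -0.4 -0.5] w 0.385 ff 0.0 q7 1.5
0.08 {-85: 133, -84: 133, -83: 132, -82: 132, -81: 131, -80: 131, -79: 131, -78: 132, -77: 133, -76: 125, -75: 107, -74: 125, -73: 161, -72: 178, -71: 180, -70: 179, -69: 179, -68: 177, -67: 176, -66: 175, -65: 175, -64: 177, -63: 175, -62: 148, -61: 100, -60: 71, -59: 71, -58: 103, -57: 145, -56: 158, -55: 159, -54: 158, -53: 158, -52: 158, -51: 158, -50: 158, -49: 159, -48: 153, -47: 129, -46: 126, -45: 160, -44: 179, -43: 181, -42: 181, -41: 182, -40: 182, -39: 182, -38: 181, -37: 181, -36: 181, -35: 181, -34: 181, -33: 181, -32: 181, -31: 182, -30: 182}
0.091 {-85: 133, -84: 132, -83: 131, -82: 131, -81: 131, -80: 131, -79: 132, -78: 130, -77: 114, -76: 107, -75: 147, -74: 172, -73: 179, -72: 179, -71: 179, -70: 178, -69: 176, -68: 175, -67: 175, -66: 177, -65: 175, -64: 150, -63: 99, -62: 70, -61: 71, -60: 109, -59: 148, -58: 158, -57: 159, -56: 158, -55: 158, -54: 158, -53: 158, -52: 158, -51: 157, -50: 141, -49: 120, -48: 146, -47: 176, -46: 181, -45: 181, -44: 182, -43: 182, -42: 182,
[... 1728 characters left out ...]
, 157, 160, 161, 161, 158, 159, 161, 163, 160, 156, 116, 81, 81, 108, 175, 177, 176]
-49 [173, 173, 162, 91, 80, 81, 85, 95, 108, 117, 130, 135, 132, 129, 122, 109, 100, 84, 81, 81, 93, 165, 173, 175]
-47 [173, 174, 170, 158, 159, 160, 158, 159, 156, 157, 156, 157, 157, 155, 158, 158, 156, 158, 159, 157, 157, 168, 175, 175]
-45 [176, 176, 178, 182, 183, 182, 182, 181, 180, 180, 181, 181, 182, 184, 183, 181, 182, 183, 182, 180, 182, 180, 178, 178]
-43 [176, 176, 178, 181, 181, 182, 180, 180, 180, 180, 181, 182, 183, 182, 181, 181, 183, 180, 181, 181, 182, 181, 178, 179]
-41 [178, 177, 179, 181, 180, 180, 180, 180, 180, 182, 183, 184, 182, 182, 183, 183, 181, 182, 183, 183, 182, 179, 179, 178]
```

Head is home: in the near view it spans −59.5 to −50 mm, with no shank visible before the boss face. Now the left knob. To keep the wide gripper body off the stub, I come down turned 0.75 rad clockwise and let closing swing the bar into line.

Call:
move_arm:
  motion:
    - [[0,0,0.12,-13,30,0,0.65],[0,0,0.24,-26,60,0,0.65],[0,0,0.36,-38,88,0,0.65],[0,0,0.48,-38,88,15,0.65],[0,0,0.6,-38,88,35,0.65],[0,0,0.72,-38,88,60,0.65],[0,0,0.75,-38,88,85,0.65],[0,0,0.75,-38,88,105,0.65],[0,0,0.75,-38,88,120,0.65],[0,0,0.75,-38,88,130,0.65],[0,0,0.75,-38,88,130,0.65],[0,0,0.75,-38,88,130,0.65]]
  grip_force: 15

```text
time: 24.02
position: [0.5862, 0.059, 0.058]
ee_rot: [0.461, 0.887, -0.0, -0.001]
contact_force: [-0.1, -0.1, -0.1]
gripper_width: 0.645
finger_force: 0.0
```

```bash
python3 - <<'E'
from h import *
o=st(); im=cams.snapshot("wrist"); cv2.imwrite("pics/w9.png",im[:,:,::-1])
E
```

```text
t 24.02 fix mm [-0.  88.1 58. ] toolyaw-168 -42.9 F [-0.1 -0.1 -0.1] w 0.645 ff 0.0 q7 0.9
```

Call:
move_arm:
  motion:
    - [[0,0,0,0,0,15,0.65],[0,0,0,0,0,28,0.65],[0,0,0,0,0,37,0.65],[0,0,0,0,0,41,0.65],[0,0,0,0,0,41,0.65],[0,0,0,0,0,41,0.5],[0,0,0,0,0,41,0.35],[0,0,0,0,0,41,0.25],[0,0,0,0,0,41,0.15],[0,0,0,0,0,41,0.05],[0,0,0,0,0,41,0.05],[0,0,0,0,0,41,0.05]]

```text
time: 25.07
position: [0.5868, 0.0592, 0.0173]
ee_rot: [0.461, 0.888, -0.0, -0.0]
contact_force: [0.4, -0.3, 0.5]
gripper_width: 0.199
finger_force: 9.5
```

```bash
python3 - <<'E'
from h import *
o=st(); print(o["ft_torque"].round(2))
E
```

```text
t 25.07 fix mm [ 0.5 88.4 17.3] toolyaw-168 -42.87 F [ 0.4 -0.3  0.5] w 0.199 ff 9.5 q7 0.93
[-0.14  0.02  0.11]
```

Call:
move_arm:
  motion:
    - [[0,0,0,0,0,0,0.05],[0,0,0,0,0,0,0.05],[0,0,0,0,0,0,0.05]]

```text
time: 25.32
position: [0.5869, 0.0592, 0.0172]
ee_rot: [0.461, 0.888, -0.0, -0.0]
contact_force: [0.0, -1.8, 1.5]
gripper_width: 0.153
finger_force: 14.4
```

Call:
move_arm:
  motion:
    - [[0,0,0.08,0,0,0,0.05],[0,0,0.16,0,0,0,0.05],[0,0,0.24,0,0,0,0.05],[0,0,0.32,0,0,0,0.05],[0,0,0.4,0,0,0,0.05],[0,0,0.46,0,0,0,0.05],[0,0,0.52,0,0,0,0.05],[0,0,0.57,0,0,0,0.05],[0,0,0.62,0,0,0,0.05],[0,0,0.66,0,0,0,0.05],[0,0,0.66,0,0,0,0.05],[0,0,0.66,0,0,0,0.05]]

```text
time: 26.32
position: [0.5869, 0.0592, 0.0172]
ee_rot: [0.723, 0.691, -0.0, 0.0]
contact_force: [-1.0, -1.0, 2.4]
gripper_width: 0.161
finger_force: 16.1
```

```bash
python3 - <<'E'
from h import *
o=st(); print(o["ft_torque"].round(2))
E
```

```text
t 26.32 fix mm [ 0.7 88.4 17.2] toolyaw-168 -80.58 F [-1.  -1.   2.4] w 0.161 ff 16.1 q7 0.5
[-0.26  0.23  0.38]
```

The left knob turned with the tool to 1.3 and the tool went 0.1 further against the stop (widened grip, 0.4 N m). I open, rise, and go over to the right knob.

Call:
move_arm:
  motion:
    - [[0,0,0,0,0,0,0.4],[0,0,0,0,0,0,0.65],[0,0,0,0,0,0,0.65],[0,0,0,0,0,0,0.65],[0,0,0,0,0,-25,0.65],[0,0,0,0,0,-60,0.65],[0,0,0,0,0,-95,0.65],[0,0,0,0,0,-130,0.65],[0,0,0,0,0,-160,0.65],[0,0,-0.1,-20,-3,-160,0.65],[0,0,-0.2,-55,-9,-160,0.65],[0,0,-0.3,-90,-15,-160,0.65]]

```text
time: 27.32
position: [0.5679, -0.0294, 0.1776]
ee_rot: [0.609, 0.793, 0.0, 0.0]
contact_force: [0.5, -0.6, -0.2]
gripper_width: 0.649
finger_force: 0.0
```

Call:
move_arm:
  motion:
    - [[0,0,-0.1,-22,-20,0,0.65],[0,0,-0.2,-45,-38,0,0.65],[0,0,-0.3,-70,-50,0,0.65],[0,0,-0.36,-76,-38,0,0.65],[0,0,-0.36,-76,-38,0,0.65],[0,0,-0.36,-76,-38,0,0.65]]

```text
time: 27.82
position: [0.5501, -0.113, 0.1771]
ee_rot: [0.462, 0.887, 0.0, 0.0]
contact_force: [-0.3, 0.2, 0.7]
gripper_width: 0.649
finger_force: 0.0
```

```bash
python3 - <<'E'
from h import *
o=st(); R=Ro.from_quat(o["ee_rot"]).as_matrix()
T=W([0.0005,-.0878,.058],*FP)[0]; print("shift tool mm",(R.T@(T-o["position"])*1e3).round(1))
E
```

```text
t 27.82 fix mm [  0.4 -87.7 177.1] toolyaw-168 -43.03 F [-0.3  0.2  0.7] w 0.649 ff 0.0 q7 1.1
shift tool mm [-2.000e-01 -1.000e-01  1.191e+02]
```

Right over the right knob. Down and close.

Call:
move_arm:
  motion:
    - [[0,0,0,0,0,30,0.65],[0,0,0,0,0,60,0.65],[0,0,0,0,0,90,0.65],[0,0,0,0,0,115,0.65],[0,0,0,0,0,135,0.65],[0,0,0,0,0,150,0.65],[0,0,0,0,0,158,0.65],[0,0,0,0,0,160,0.65],[0,0,0,0,0,160,0.65],[0,0,0,0,0,160,0.65]]

```text
time: 28.65
position: [0.5502, -0.1128, 0.0178]
ee_rot: [0.461, 0.887, 0.0, 0.0]
contact_force: [-0.5, 0.2, 0.0]
gripper_width: 0.655
finger_force: 0.0
```

Call:
move_arm:
  motion:
    - [[0,0,0,0,0,0,0.5],[0,0,0,0,0,0,0.4],[0,0,0,0,0,0,0.3],[0,0,0,0,0,0,0.2],[0,0,0,0,0,0,0.1],[0,0,0,0,0,0,0.05],[0,0,0,0,0,0,0.05],[0,0,0,0,0,0,0.05],[0,0,0,0,0,0,0.05],[0,0,0,0,0,0,0.05],[0,0,0,0,0,0,0.05]]

```text
time: 29.57
position: [0.5502, -0.1132, 0.0172]
ee_rot: [0.461, 0.887, 0.0, 0.0]
contact_force: [1.6, -0.8, 0.8]
gripper_width: 0.158
finger_force: 14.4
```

```bash
python3 - <<'E'
from h import *
o=st(); print(o["ft_torque"].round(2))
E
```

```text
t 29.57 fix mm [  0.6 -87.8  17.2] toolyaw-168 -42.88 F [ 1.6 -0.8  0.8] w 0.158 ff 14.4 q7 1.27
[-0.06 -0.34  0.02]
```

Aligned at 14.7 mm. Turn to the stop, then release and rise.

Call:
move_arm:
  motion:
    - [[0,0,0.08,0,0,0,0.05],[0,0,0.16,0,0,0,0.05],[0,0,0.24,0,0,0,0.05],[0,0,0.32,0,0,0,0.05],[0,0,0.4,0,0,0,0.05],[0,0,0.46,0,0,0,0.05],[0,0,0.52,0,0,0,0.05],[0,0,0.57,0,0,0,0.05],[0,0,0.62,0,0,0,0.05],[0,0,0.66,0,0,0,0.05],[0,0,0.66,0,0,0,0.05],[0,0,0.66,0,0,0,0.05]]

```text
time: 30.57
position: [0.5501, -0.1132, 0.0172]
ee_rot: [0.723, 0.691, -0.0, 0.0]
contact_force: [2.2, -0.0, 1.4]
gripper_width: 0.158
finger_force: 16.1
```

```bash
python3 - <<'E'
from h import *
o=st(); print(o["ft_torque"].round(2))
E
```

```text
t 30.57 fix mm [  0.5 -87.9  17.2] toolyaw-168 -80.58 F [ 2.2 -0.   1.4] w 0.158 ff 16.1 q7 0.84
[-0.33 -0.16  0.38]
```

Call:
move_arm:
  motion:
    - [[0,0,0,0,0,0,0.4],[0,0,0,0,0,0,0.65],[0,0,0,0,0,0,0.65],[0,0,0,0,0,0,0.65],[0,0,0,0,0,-25,0.65],[0,0,0,0,0,-60,0.65],[0,0,0,0,0,-95,0.65],[0,0,0,0,0,-130,0.65],[0,0,0,0,0,-165,0.65],[0,0,-0.1,0,0,-200,0.65],[0,0,-0.2,0,0,-235,0.65],[0,0,-0.3,0,0,-260,0.65]]

```text
time: 31.57
position: [0.55, -0.1135, 0.28]
ee_rot: [0.61, 0.792, 0.0, 0.001]
contact_force: [0.2, -0.2, 0.3]
gripper_width: 0.647
finger_force: 0.0
```

```bash
python3 - <<'E'
from h import *
o=st(); im=cams.snapshot("wrist"); cv2.imwrite("pics/w10.png",im[:,:,::-1]); g=cv2.cvtColor(im,cv2.COLOR_RGB2GRAY)
for n,y0 in(("l",.088),("r",-.088)):
    xs,ys,b=ortho(g,o["position"],o["ee_rot"],(-.026,.026),(y0-.026,y0+.026),.06,.0005)
    X,Y=np.meshgrid(xs,ys,indexing="ij"); r=np.hypot(X,Y-y0)
    m=(b>110)&(r<.013); 
    if m.sum()>5:
        c=np.cov(np.c_[X[m],Y[m]].T); w,v=np.linalg.eigh(c); d=v[:,1]; print(n,m.sum(),"pointer centre",X[m].mean().round(4),(Y[m]-y0).mean().round(4),"turn",np.round(np.arctan2(-d[1]*np.sign(d[0]),abs(d[0])),2),"sd",np.sqrt(w).round(4))
    print(cv2.resize(b,(18,18),interpolation=cv2.INTER_AREA).tolist() if n=="l" else "")
xs,ys,b=ortho(g,o["position"],o["ee_rot"],(-.07,-.03),(-.003,.003),.091,.001)
print(dict(zip((xs*1e3).round().astype(int).tolist(),b.mean(1).astype(int).tolist())))
E
```

```text
t 31.57 fix mm [  0.4 -88.2 280. ] toolyaw-168 -63.25 F [ 0.2 -0.2  0.3] w 0.647 ff 0.0 q7 0.75
l 129 pointer centre -0.0017 0.0087 turn 1.28 sd [0.0011 0.0023]
[[136, 169, 171, 169, 157, 152, 153, 153, 154, 153, 151, 150, 153, 153, 154, 155, 155, 155], [136, 167, 168, 160, 153, 152, 152, 149, 137, 114, 92, 91, 101, 108, 137, 152, 154, 154], [135, 168, 166, 153, 152, 152, 143, 102, 67, 55, 53, 54, 55, 53, 68, 106, 144, 152], [136, 167, 162, 154, 155, 148, 94, 54, 51, 53, 54, 55, 55, 56, 55, 53, 100, 152], [136, 164, 156, 148, 138, 102, 45, 47, 51, 53, 54, 55, 55, 56, 57, 56, 54, 111], [138, 159, 121, 73, 50, 28, 15, 20, 28, 39, 46, 51, 55, 56, 57, 58, 55, 68], [137, 151, 96, 59, 45, 38, 31, 24, 20, 17, 17, 23, 34, 43, 50, 55, 56, 57], [136, 143, 150, 158, 129, 97, 69, 52, 43, 37, 31, 20, 16, 14, 21, 30, 38, 45], [138, 122, 86, 116, 149, 170, 166, 110, 54, 53, 52, 49, 43, 36, 28, 17, 12, 23], [135, 140, 86, 59, 50, 66, 94, 78, 49, 50, 52, 53, 54, 54, 52, 34, 12, 26], [136, 161, 150, 138, 109, 47, 35, 37, 40, 41, 45, 46, 48, 50, 49, 29, 10, 43], [136, 163, 157, 156, 147, 79, 44, 42, 38
[... 340 characters left out ...]
 136, 132, 135, 147, 154, 156, 156, 156], [141, 170, 174, 174, 170, 164, 157, 156, 156, 156, 157, 156, 155, 155, 155, 155, 154, 152], [137, 168, 172, 172, 172, 171, 166, 158, 157, 156, 157, 157, 156, 156, 156, 156, 154, 165]]
r 159 pointer centre -0.0018 0.008 turn 1.3 sd [0.0012 0.0028]

{-70: 126, -69: 127, -68: 127, -67: 128, -66: 128, -65: 128, -64: 128, -63: 127, -62: 128, -61: 134, -60: 143, -59: 151, -58: 152, -57: 152, -56: 152, -55: 152, -54: 152, -53: 152, -52: 153, -51: 159, -50: 167, -49: 173, -48: 175, -47: 176, -46: 176, -45: 175, -44: 175, -43: 175, -42: 175, -41: 175, -40: 175, -39: 175, -38: 176, -37: 175, -36: 176, -35: 176, -34: 176, -33: 175, -32: 175, -31: 174, -30: 174}
```

Both knobs read about 1.3, the bolt head face is at −60 mm (home), and the gripper is clear of everything. I hand in.

```bash
python3 -c "
from plant import close_job
print(close_job())"
```

```text
the job is handed in; nothing more can be done
None
```

I handed the job in at about 32 s of the 72 s. By my last camera measurements the arm is upright, the bolt head is home against the boss, and both knobs were then turned to their stops (about 1.3 rad). The gripper is clear. The first bolt push stalled at 46 N (wrist reading, fingertips on the bolt head), so I gripped the head and slid the bolt in instead.

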